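Couple the circuit-board holder to its bench ball mount

ROBOT

A 7-joint arm with a two-finger parallel gripper is mounted at the origin on the work surface. World frame = base frame: x ahead of the robot, y to its left, z up, the work surface at z = 0. Lengths are in m, angles in rad, forces in N, time in s.
With the tool pointing down it reaches from about 0.425 to 0.875 m from the base axis. Payload 4.7 kg.
Tool frame: the origin (TCP) lies midway between the tips of the shut fingers; the grasp point (between the pads) lies 19 mm behind it; z points along the fingers, y is the direction in which the jaws open and shut (so a half turn about z gives the same grasp; the last joint's range is limited). The gripper opens to 87 mm and grips with 3 to 60 N. Pads are 19 mm wide; open, the fingers measure 117 mm over their backs; the gripper's body (75 mm by 190 mm) begins 51 mm behind the grasp point.
Start: joints at [1.167, 0.321, -0.07, 1.45, 0.023, 1.371, -0.057], TCP at [0.264, -0.594, 0.223] pointing down, gripper open.
Joint ranges: [-2.86, 2.86], [-0.3, 2.09], [-1.38, 1.24], [0.06, 2.45], [-1.56, 4.7], [0.09, 2.05], [-2.69, 2.69]. Speed limits (rad/s): [2.57, 2.57, 3.14, 3.14, 3.14, 3.14, 3.14].

INTERFACE

Orientations are given as a rotation vector (axis times angle).
In Python, from bench import ctrl, optics gives the robot as it stands. The module is installed in compiled form; this text tells all that it offers.
- The arm moves only by the tool step_arm, never from a script. Its argument "deltas" is a list of rows, each a list of 7 numbers: the turn, a rotation vector about the tool's x, y, z in degrees, then the shift along the tool's x, y, z in mm, then the finger opening in mm, from 0 to 87. A call has exactly 8 rows; each row is the pose to reach, as a shift and turn from the pose commanded when the call began, along the tool's axes at that moment; what a row does not reach only later rows make up. A row lasts 1/8 s, in which the tool goes at most 62.5 mm and 10.7 degrees, less where a joint would pass 70% of its speed; a pose out of reach is approached as far as the arm can. A call with a gripper value outside its range is refused whole. The fingers move at their own pace and stop on an object; "newtons" is the grip in N (left out, the last holds). Time passes only in rows, so rows that repeat a pose let the fingers close, or fill a call up. It gives the time, the measured TCP pose, the force and the opening at its end, in the units of the state.
- ctrl.get_state(): the state, without advancing time (a new reading comes with each control period).
- optics.get_image(name): name is "scene" or "top" or "wrist"; returns the picture (480x640x3 uint8, red, green, blue); there is no depth.
- optics.get_calibration(name): a dict with "K" (3x3 intrinsics, pixels), "R" (3x3) and "t" (3): a world point X has camera coordinates R X + t. Camera axes: x right, y down, z forward; pixel columns grow to the right and rows downward; lengths in m; the calibration is good to about 2 mm. A picture is of the moment at which its call begins: read the wrist's pose just before it. get_calibration takes no time and is no camera call; for the wrist camera it gives the pose at the moment of the call.
- ctrl.close_job(): hands the job in, once; it reports no verdict.
The state is a dict: "time": time; "joint_positions": joint angles; "qd": joint speeds; "joint_torque": joint torques, N m; "position": TCP position; "tool_rot": TCP orientation; "ft_force": force on the tool from outside, world axes, zero at the start; "torque": the same for the moment, N m; "grip_width": opening from 0.0 (shut) to 1.0 (fully open).
Only numpy, scipy, OpenCV 4.12 (cv2) and the standard library are available. Lean on these libraries where they do the work, as an engineer would, in place of code of your own. Each camera call takes 0.05 s, during which the arm holds its last target.

TASK

On the repair bench, pick up the red circuit-board holder, keep it upright, lower its socket fully home over the large steel ball (not the small brass one) and let go only once it is set down, not dropped. Then press its yellow latch lever fully down, and leave the holder sitting there latched.

Things in the scene. Friction and masses are not known exactly. Their poses are not given: they have to be found in the camera images.
- head_grip (a point): Centre of the red grip block (32 x 30 x 45 mm along x, y, z; grasp across y) of the loose 0.5 kg board holder. z up, +x to the lever, -x to the green board. Underside 72 mm and shoulders 24 mm below. Below it on the axis: a 40 mm square socket, 40 mm deep, mouth 55 mm. Body 60 mm square, tail to 72 mm in +x with a foot at its end, board 56 mm wide to 105 mm in -x, all below the shoulders.
- ball (a point): Centre of the large bright steel ball, 28 mm across, on a 14 mm neck on a dark round plate (156 mm across, 14 mm thick) fixed to the bench. It is 22 mm above the plate, 36 above the bench. Fully home, the holder's underside lies on the plate and head_grip is 50 mm straight above here; any heading will do. A like plate with a 16 mm brass ball is the wrong one.
- lever (a joint): Yellow latch lever on the holder's +x side, hinged about the holder's y axis: 0 = fully raised (43 degrees up), 0.75 rad = fully down (level, over the tail). It starts between 0 and 0.12, stays where it is left, and moves at about 2 N on the pad.
- lever_pad (a point): Ribbed pad on top of the lever, 45 mm from the hinge (lever 58 x 20 x 7 mm). The hinge is 24 mm in +x and 18 mm below head_grip. Fully down, the pad is 69 mm in +x from head_grip and 14.5 mm below it. With the holder home, press straight down with closed fingertips 50 to 66 mm in +x of head_grip.
Not all that is in view belongs to the job. What is shaped like the part that bears head_grip but purple is not meant.

How it is judged:
By the outcome, as a careful person would: the job done as asked, in the order asked, and still so for the second after the job is handed in, with the robot touching nothing.
It also fails if it takes over 48 s, if anything falls off the work surface, if the arm or the gripper's body presses on something with over 40 N, if the wrist force passes 120 N, or if a joint passes its speed limit or range.

## Working session

There is one attempt and no reset: what is moved stays moved. The work goes in short steps, Python scripts to look and compute and a tool call to move; the robot and the scene stay as the last step left them, time stands still between calls to the robot, and variables do not carry over. Pictures are saved under pics/ and viewed, and the job is handed in when it is done.

Besides the shell and the picture viewer there is one more tool, called after "Emit:" as name(argument=value, ...) on one line, values as JSON. step_arm: Moves the arm, as the interface text tells. Its arguments: {"type":"object","properties":{"deltas":{"type":"array"},"newtons":{"type":"number"}},"required":["deltas"]}

```bash
mkdir -p pics; cat > look.py <<'E'
import cv2,sys
from bench import ctrl,optics
def snap(cam,out):
    im=optics.get_image(cam); cv2.imwrite(f'pics/{out}.png',im[:,:,::-1]); return im
E
python3 - <<'E'
from look import *
import numpy as np
s=ctrl.get_state(); print(s)
for c in ['scene','top','wrist']:
    k=optics.get_calibration(c); print(c,k)
    snap(c,c+'0')
E
```

```text
{'time': 0.0, 'joint_positions': array([ 1.16710639,  0.32182287, -0.07011531,  1.45167138,  0.02259476,
        1.37079079, -0.05691755]), 'qd': array([-0.00036191,  0.0022219 ,  0.00095527, -0.00241246, -0.00137706,
       -0.00022216,  0.00092457]), 'joint_torque': array([-3.37180663e-04, -4.91292143e+01, -4.04343372e-01, -3.12525487e+01,
       -6.40537427e-02,  4.37344343e-02,  1.99689430e-04]), 'position': array([ 0.26348176, -0.59359988,  0.22146365]), 'tool_rot': array([-3.07147885e+00, -6.51180738e-01,  7.47376023e-04]), 'ft_force': array([-0.51795566,  0.41951841, -0.28750369]), 'torque': array([-0.00042878, -0.01227394,  0.05939671]), 'grip_width': 1.0008657216875954}
scene {'K': array([[493.5586734 ,   0.        , 318.52002042],
       [  0.        , 493.5586734 , 240.2626972 ],
       [  0.        ,   0.        ,   1.        ]]), 'R': array([[ 0.22493994,  0.97428487, -0.01307744],
       [ 0.57282022, -0.14308433, -0.80709595],
       [-0.78821255,  0.17405709, -0.59027545]]), 't': array([-0.03171029, -0.24237958,  1.44722708])}
top {'K': array([[471.05388855,   0.        , 321.89551491],
       [  0.        , 471.05388855, 233.30274766],
       [  0.        ,   0.        ,   1.        ]]), 'R': array([[ 0.0227324 , -0.9996462 , -0.01380995],
       [-0.98189393, -0.01972596, -0.18840169],
       [ 0.18806262,  0.01784273, -0.98199495]]), 't': array([-0.08147429,  0.53742905,  0.87818306])}
wrist {'K': array([[347.89862839,   0.        , 315.66919106],
       [  0.        , 347.89862839, 239.98271259],
       [  0.        ,   0.        ,   1.        ]]), 'R': array([[ 0.40581085, -0.91395358, -0.00252972],
       [-0.88706016, -0.39453325,  0.23972438],
       [-0.22009502, -0.09503874, -0.97083769]]), 't': array([-0.64843971, -0.02976339,  0.38997196])}
```

View pics/scene0.png

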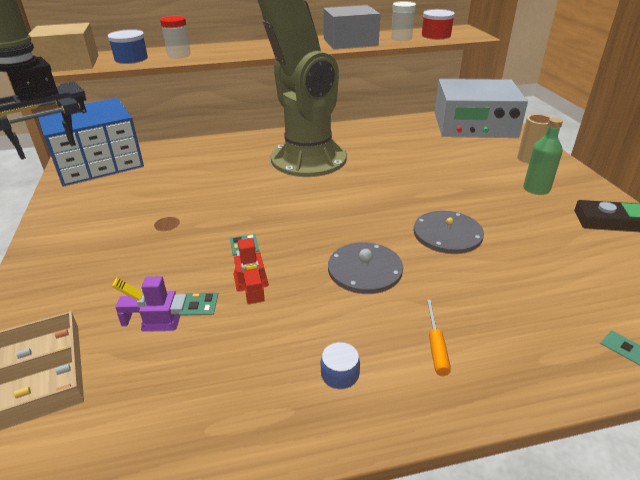

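View pics/top0.png

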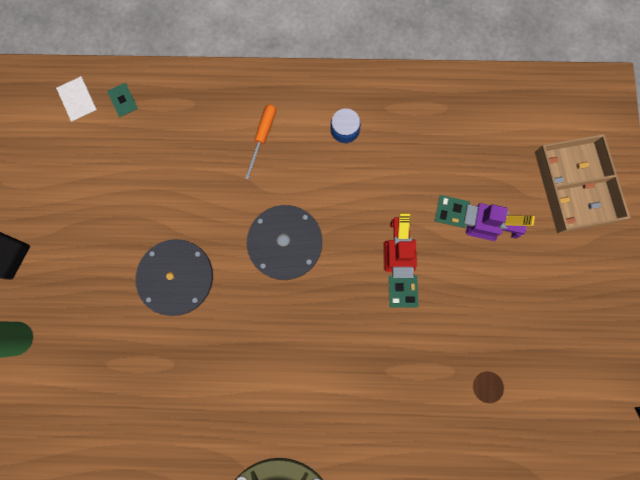

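View pics/wrist0.png

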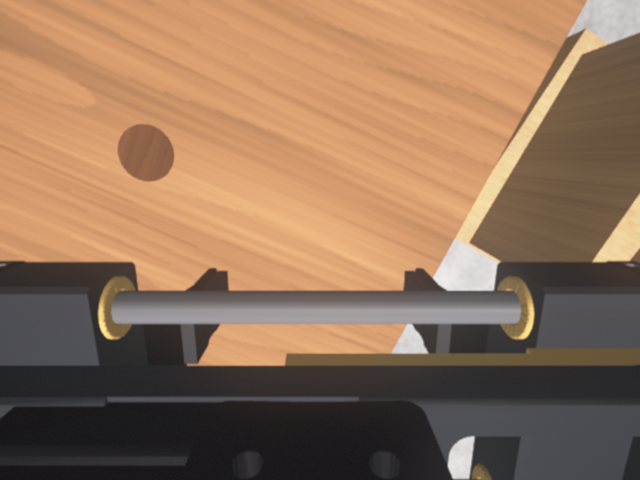

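Candidates in top view: the red holder at (407,252) and a purple one at (495,215). There is a steel ball at (284,240) and a brass ball at (170,276). Red fits the holder description, and the larger bright ball fits the target. I'll confirm both in enlarged crops.

```bash
python3 - <<'E'
import cv2,numpy as np
t=cv2.imread('pics/top0.png');s=cv2.imread('pics/scene0.png')
a=cv2.resize(t[200:315,370:440],None,fx=5,fy=5,interpolation=2)[:575]
b=cv2.resize(s[225:310,215:285],None,fx=5,fy=5,interpolation=2)
c=np.zeros((575,350+350,3),np.uint8);c[:a.shape[0],:350]=a;c[:b.shape[0],350:]=b
cv2.imwrite('pics/crop_h.png',c)
a=cv2.resize(t[200:320,130:330],None,fx=4,fy=4,interpolation=2)
cv2.imwrite('pics/crop_b.png',a[:480,:800])
E
```

```text
(no output)
```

View pics/crop_h.png

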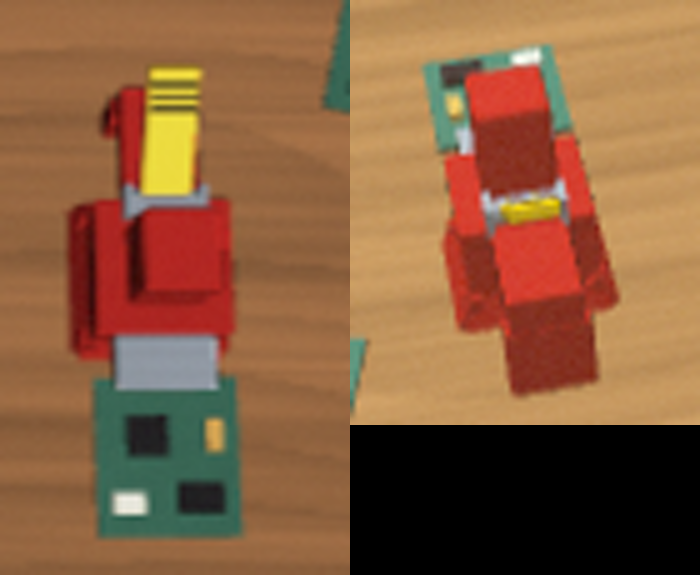

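View pics/crop_b.png

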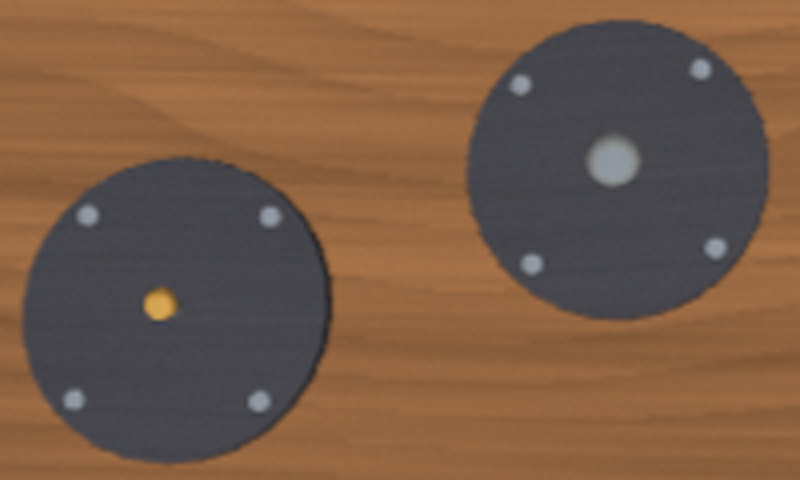

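The crops confirm it: the red holder's grip-block top is near top (407,250), lever toward image-up, board toward image-down. The large ball is at top (283.5,240) and the small brass ball at (170,276). Next I triangulate.

```bash
cat > geo.py <<'E'
import numpy as np,cv2
from bench import optics
def ray(cal,p):
    K,R,t=cal['K'],cal['R'],cal['t']
    d=R.T@np.linalg.inv(K)@np.array([p[0],p[1],1.]); c=-R.T@t
    return c,d/np.linalg.norm(d)
def plane(cal,p,z):
    c,d=ray(cal,p); return c+d*(z-c[2])/d[2]
def tri(rays):
    A=np.zeros((3,3));b=np.zeros(3)
    for c,d in rays:
        M=np.eye(3)-np.outer(d,d);A+=M;b+=M@c
    X=np.linalg.solve(A,b)
    return X,[np.linalg.norm((np.eye(3)-np.outer(d,d))@(X-c))*1000 for c,d in rays]
def proj(cal,X):
    x=cal['K']@(cal['R']@np.asarray(X)+cal['t']); return x[:2]/x[2]
E
python3 - <<'E'
from geo import *
np.set_printoptions(precision=4,suppress=True)
T=optics.get_calibration('top');S=optics.get_calibration('scene')
t=cv2.imread('pics/top0.png');s=cv2.imread('pics/scene0.png')
def big(m):
    n,l,st,c=cv2.connectedComponentsWithStats(m.astype(np.uint8));i=1+np.argmax(st[1:,4]);return c[i],st[i],l==i
# ball: bright grey blob within plate, away from screws
def ball(im,cx,cy,r=14):
    g=im.astype(int).min(2);m=np.zeros(g.shape,bool);m[cy-r:cy+r,cx-r:cx+r]=g[cy-r:cy+r,cx-r:cx+r]>95
    return big(m)[:2]
bt=ball(t,284,240);bs=ball(s,366,256);print(bt,bs)
print('ball',tri([ray(T,bt[0]),ray(S,bs[0])]))
# red colour profile in views
sc=s[225:310,215:285];print('scene red col x=247',s[232:302:2,247,2])
print('top red col x=407',t[232:272,407,2]);print('top row 250',t[250,382:420,2])
tc=np.array([[149,208],[224,208],[220,290],[138,290]])/5+[370,200]
scn=(np.array([[545,66],[466,75],[475,125],[552,110]])-[350,0])/5+[215,225]
print(tc.mean(0),scn.mean(0));print('top',tri([ray(T,tc.mean(0)),ray(S,scn.mean(0))]))
for q in tc:print(plane(T,q,.0945))
for q in scn:print(plane(S,q,.0945))
# board: green mask heading
hsv=cv2.cvtColor(t,cv2.COLOR_BGR2HSV)
m=np.zeros(t.shape[:2],np.uint8);m[260:315,380:430]=cv2.inRange(hsv,(60,60,30),(95,255,255))[260:315,380:430]
cs,_=cv2.findContours(m,0,2);c=max(cs,key=cv2.contourArea);h=cv2.convexHull(c)
r=cv2.minAreaRect(h);print(r)
bx=[plane(T,p,.03) for p in cv2.boxPoints(r)]
for a,b in zip(bx,bx[1:]+bx[:1]):print(a,np.linalg.norm(b-a),np.degrees(np.arctan2(*(b-a)[1::-1])))
E
```

```text
(array([282.9091, 239.7803]), array([277, 234,  13,  13, 132], dtype=int32)) (array([365.4675, 255.5922]), array([352, 242,  28,  28, 770], dtype=int32))
ball (array([0.5277, 0.0091, 0.0335]), [np.float64(0.909425660860593), np.float64(0.9094256608605997)])
scene red col x=247 [205 187 186 177 220 219 218 217 155 137 136 136 138 137 138 137 159 221
 185 199 215 214 214 211 213 213 211 141 132 136 153 135 133 136 141]
top red col x=407 [236 237 236 235 236 233 213 144 138 128 174 179 180 178 179 178 180 180
 180 178 177 177 177 176 178 177 138 140 142 164 172 172 173 174 168 134
 144 145 142 143]
top row 250 [133 118 111 109 110  85  66 140 169 171 172 172 171 120  64  63 108 154
 176 179 180 179 179 180 178 180 180 178 177 177 179 175 151 158 154 141
 142 140]
[406.55 249.8 ] [246.9 243.8]
top (array([ 0.5037, -0.2275,  0.0891]), [np.float64(2.1981106398657513), np.float64(2.198110639865742)])
[ 0.5178 -0.2164  0.0945]
[ 0.5184 -0.2443  0.0945]
[ 0.4875 -0.2424  0.0945]
[ 0.4868 -0.2121  0.0945]
[ 0.4968 -0.2101  0.0945]
[ 0.4953 -0.2407  0.0945]
[ 0.5283 -0.2405  0.0945]
[ 0.526  -0.211   0.0945]
((403.0, 291.0), (30.0, 28.0), 90.0)
[ 0.4597 -0.2042  0.03  ] 0.055222494368786894 -88.77600997788748
[ 0.4609 -0.2594  0.03  ] 0.05866415944336529 179.12988211392204
[ 0.4022 -0.2585  0.03  ] 0.054570179856658775 91.27386743048783
[ 0.401 -0.204  0.03 ] 0.05869143529531316 -0.2320124511937007
```

```bash
python3 - <<'E'
from geo import *
np.set_printoptions(precision=4,suppress=True)
T=optics.get_calibration('top');S=optics.get_calibration('scene')
t=cv2.imread('pics/top0.png');s=cv2.imread('pics/scene0.png')
print('scene ball patch');print(s[244:266,354:378].min(2))
hsv=cv2.cvtColor(t,cv2.COLOR_BGR2HSV)
m=np.zeros(t.shape[:2],np.uint8);m[260:315,380:430]=cv2.inRange(hsv,(60,60,30),(95,255,255))[260:315,380:430]
L=[];Rr=[]
for y in range(280,303):
    x=np.where(m[y])[0]
    if len(x)>5:L.append((x.min(),y));Rr.append((x.max(),y))
for P in (L,Rr):
    W=np.array([plane(T,p,.035)[:2] for p in P],np.float32);v=cv2.fitLine(W,cv2.DIST_HUBER,0,.01,.01).ravel();print(v,np.degrees(np.arctan(v[1]/v[0])))
# scene grip-top face
hs=cv2.cvtColor(s,cv2.COLOR_BGR2HSV)
m=np.zeros(s.shape[:2],np.uint8);m[236:252,236:258]=((s[:,:,2]>195)&(s[:,:,1]<70))[236:252,236:258]*255
n,l,st,c=cv2.connectedComponentsWithStats(m);print(st,c)
m=np.zeros(t.shape[:2],np.uint8);m[238:262,395:418]=((t[:,:,2]>160)&(t[:,:,1]<70))[238:262,395:418]*255
n,l,st,c=cv2.connectedComponentsWithStats(m);print(st,c)
E
```

```text
scene ball patch
[[113 115 114 115 114 116 116 117 115 116 116 118 112 114 117 112 117 116
  114 116 124 129 132 138]
 [117 118 115 118 114 117 116 113 116 118 115 118 116 116 119 115 117 115
  115 114 145 164 175 174]
 [116 117 115 114 114 115 117 116 116 115 116 116 114 113 115 117 112 114
  114 113 164 185 188 188]
 [116 115 119 118 117 117 117 117 116 117 113 111 112 111 116 117 112 116
  116 114 130 164 178 176]
 [115 118 118 116 115 110 113 114 116 126 134 135 135 136 123 116 115 116
  116 115 114 114 113 112]
 [115 112 116 116 114 115 115 128 140 165 178 177 174 179 153 131 114 115
  113 111 113 114 112 115]
 [115 114 113 117 116 115 119 164 187 187 188 188 188 187 184 169 129 113
  112 112 114 111 114 113]
 [116 114 115 115 113 113 150 187 187 188 187 187 187 185 179 173 153 115
  113 109 111 109 112 114]
 [114 115 115 114 115 122 185 184 181 186 185 182 178 178 168 161 153 125
  113 114 112 112 115 117]
 [118 114 117 114 115 142 172 176 174 177 180 174 168 168 157 148 142 126
  107 112 114 115 114 113]
 [116 114 113 114 113 145 161 159 160 168 175 165 155 153 142 137 134 120
[... 824 characters left out ...]
17 117 116]
 [113 117 116 116 117 116 118 112 100 114 111 110 110 101 101 115 115 115
  117 113 114 114 114 113]
 [120 116 118 119 118 117 116 115 107 116 117 114 115 106 106 118 112 115
  112 115 116 117 116 115]
 [117 119 117 115 117 113 114 113 114 116 115 116 113 106 110 114 115 117
  114 116 117 117 116 113]]
[ 0.9981  0.0612  0.4299 -0.2044] 3.506496
[ 0.9987  0.0504  0.431  -0.257 ] 2.888116
[[     0      0    640    480 307088]
 [   238    239     16     10    112]] [[319.527  239.4987]
 [245.5714 243.1964]]
[[     0      0    640    480 306913]
 [   395    240     22     22    286]
 [   415    255      1      1      1]] [[319.418  239.4899]
 [407.2133 250.2622]
 [415.     255.    ]]
```

```bash
cat >> geo.py <<'E'
from scipy.spatial.transform import Rotation as Ro
def state():
    from bench import ctrl
    return ctrl.get_state()
def yawR(deg,flip=False):
    # tool down, tool y along holder y (heading deg) ; x tool = holder -x or +x
    a=np.radians(deg); hx=np.array([np.cos(a),np.sin(a),0]);hy=np.array([-np.sin(a),np.cos(a),0])
    s=-1 if flip else 1
    return np.column_stack([s*hx,-s*hy,[0,0,-1]])
def delta(R,p,s=None):
    s=s or state(); R0=Ro.from_rotvec(s['tool_rot']).as_matrix()
    rv=np.degrees(Ro.from_matrix(R0.T@R).as_rotvec()); return rv,R0.T@(np.asarray(p)-s['position'])*1000
E
python3 - <<'E'
from geo import *
np.set_printoptions(precision=4,suppress=True)
T=optics.get_calibration('top');S=optics.get_calibration('scene')
print('ball',tri([ray(T,(283.2,240)),ray(S,(365.2,254.8))]))
print('grip top',tri([ray(T,(407,250)),ray(S,(246.2,243.5))]), plane(T,(407,250),.0945),plane(S,(246.2,243.5),.0945))
print(Ro.from_rotvec(state()['tool_rot']).as_matrix())
W=optics.get_calibration('wrist');print('cam',-W['R'].T@W['t']);p=state()['position'];
for dz in (0,.05,.1):print(proj(W,p-[0,0,dz]))
for f in (0,1):print(delta(yawR(3.2,f),[.5035,-.2275,.22]))
E
```

```text
ball (array([0.5271, 0.0085, 0.0351]), [np.float64(1.0744840946370362), np.float64(1.0744840946370564)])
grip top (array([ 0.5032, -0.2285,  0.0897]), [np.float64(1.945876215277014), np.float64(1.9458762152770588)]) [ 0.5022 -0.2297  0.0945] [ 0.5105 -0.2269  0.0945]
[[ 0.914   0.4058 -0.0007]
 [ 0.4058 -0.914   0.0013]
 [-0.0001 -0.0015 -1.    ]]
cam [ 0.3226 -0.5674  0.3842]
[316.6749 287.7729]
[316.6329 258.5215]
[316.606  239.7725]
(array([-0.0837,  0.02  , 20.739 ]), array([ 367.9103, -237.3468,    2.0067]))
(array([  -0.0281,   -0.1176, -159.2609]), array([ 367.9103, -237.3468,    2.0067]))
```

Emit:
step_arm(deltas=[[0,0,2,35,-22,0,87],[0,0,5,85,-55,0,87],[0,0,8,137,-88,0,87],[0,0,11,189,-122,0,87],[0,0,14,241,-155,0,87],[0,0,17,293,-189,0,87],[0,0,19,340,-219,0,87],[0,0,20.7,368,-237,2,87]], newtons=25)

```text
time: 1.15
position: [0.5055, -0.2246, 0.2206]
tool_rot: [-3.14, -0.094, -0.001]
ft_force: [0.1, -0.4, -0.4]
grip_width: 1.001
```

```bash
python3 - <<'E'
from look import *
import pickle
s=ctrl.get_state();c=optics.get_calibration('wrist');snap('wrist','w1');pickle.dump((s,c),open('w1.pkl','wb'));print(s['position'],s['tool_rot'],s['time'],abs(s['qd']).max(),s['ft_force'])
E
```

```text
[ 0.50549288 -0.22459763  0.22064602] [-3.13959272e+00 -9.36338084e-02 -1.11766571e-03] 1.15 0.7393474212051776 [ 0.0742565  -0.4264436  -0.36594593]
```

View pics/w1.png

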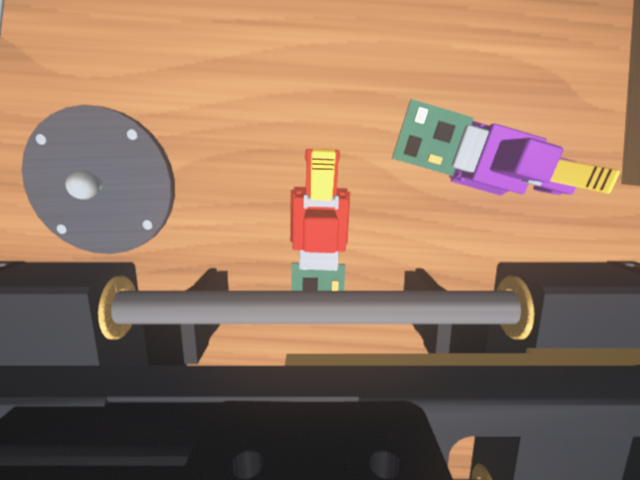

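The wrist view shows the red grip block near (320,230), well aligned between the fingers, with its lever up at (322,175). The steel ball is at (82,185). Measuring both.

```bash
python3 - <<'E'
import cv2
a=cv2.imread('pics/w1.png')
cv2.imwrite('pics/w1h.png',cv2.resize(a[140:280,275:370],None,fx=4,fy=4,interpolation=2))
import numpy as np
print(a[205:272:1,320,2]); print(a[236,288:352,2])
b=a[160:215,55:115].min(2);print((b[::3,::2]))
E
```

```text
[224 229 234 230 196 152 143 144 143 143 143 151 177 210 230 239 241 241
 241 241 241 241 241 241 241 241 241 241 241 241 241 241 241 241 241 241
 241 240 240 240 240 240 240 240 240 240 240 233 223 221 221 220 219 219
 221 222 223 223 221 220 220 220 221 218 193 149 124]
[232 227 199 176 181 220 235 237 237 238 238 238 238 238 234 213 222 235
 240 241 241 241 241 241 241 241 241 241 241 241 241 241 241 241 241 241
 241 241 241 241 241 241 240 240 240 240 240 240 236 224 233 238 238 238
 238 238 238 235 223 219 229 232 233 233]
[[116 117 116 116 116 116 117 117 117 118 117 117 117 118 118 118 118 117
  118 119 118 118 119 118 118 119 119 119 119 118]
 [118 117 118 118 118 118 118 119 119 119 119 118 119 119 119 120 120 119
  119 120 119 120 119 120 119 118 119 119 119 119]
 [115 116 116 115 116 116 116 115 116 115 116 116 117 117 116 118 118 117
  117 118 118 119 118 118 119 119 118 118 119 119]
 [118 118 118 119 119 119 118 120 119 119 119 119 119 119 119 119 120 120
  119 119 119 118 118 118 118 118 119 118 119 117]
 [118 118 117 117 118 118 118 118 117 123 130 131 130 126 122 116 
[... 1109 characters left out ...]
141 156 155 150 139 127
  118 118 118 118 119 118 118 117 118 117 118 117]
 [117 117 117 118 117 117 117 118 118 119 118 118 117 117 117 118 118 118
  119 118 119 117 118 118 120 119 119 120 119 118]
 [116 115 116 116 116 116 116 117 117 117 116 116 117 119 118 118 119 118
  119 120 118 120 119 119 121 120 119 121 121 122]
 [119 119 117 119 119 118 118 118 118 118 118 118 119 119 118 119 119 119
  118 118 119 119 119 119 119 119 119 119 119 119]
 [117 117 118 118 117 118 118 118 118 118 117 117 118 117 117 117 118 119
  118 119 119 118 119 119 119 119 119 119 119 119]
 [114 115 114 115 114 116 115 116 115 115 117 116 117 115 115 115 116 115
  116 116 117 116 116 116 117 118 117 117 117 117]]
```

View pics/w1h.png

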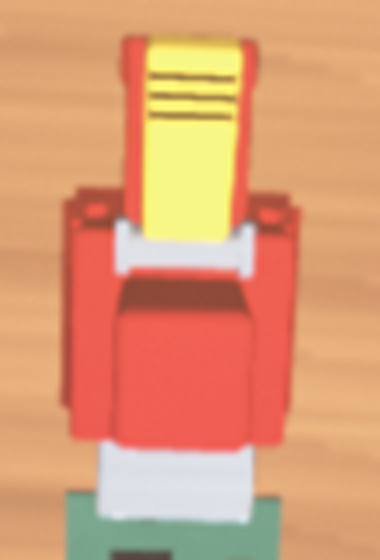

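```bash
python3 - <<'E'
from geo import *
import pickle
np.set_printoptions(precision=4,suppress=True)
s,W=pickle.load(open('w1.pkl','rb'))
T=optics.get_calibration('top');S=optics.get_calibration('scene')
a=cv2.imread('pics/w1.png')
cr=np.array([[118,310],[251,318],[251,450],[115,440]])/4+[275,140]
P=[plane(W,c,.0945) for c in cr]
for i in range(4):
    d=P[(i+1)%4]-P[i];print(P[i],np.linalg.norm(d),np.degrees(np.arctan2(d[1],d[0])))
c=cr.mean(0);print('centre',c,np.mean(P,0))
print('tri3',tri([ray(T,(407,250)),ray(S,(246.2,243.5)),ray(W,c)]));print('tri T W',tri([ray(T,(407,250)),ray(W,c)]),'SW',tri([ray(S,(246.2,243.5)),ray(W,c)]))
b=(81.3,185.5)
print('ball3',tri([ray(T,(283.2,240)),ray(S,(365.2,254.8)),ray(W,b)]),'TW',tri([ray(T,(283.2,240)),ray(W,b)]),'SW',tri([ray(S,(365.2,254.8)),ray(W,b)]))
for n,C,p in (('T',T,(283.2,240)),('S',S,(365.2,254.8)),('W',W,b)):print(n,plane(C,p,.036))
# lever edges: yellow mask heading, (lever is inclined but in xz plane -> symmetric), body
hs=cv2.cvtColor(a,cv2.COLOR_BGR2HSV);m=cv2.inRange(hs,(22,90,120),(35,255,255));m[:140]=0;m[205:]=0;m[:,:300]=0;m[:,350:]=0
# green board edges vs shoulder edge: use shoulders front edge row
print('heading now',np.degrees(2*np.arctan2(.0936338,3.13959)))
E
```

```text
[ 0.5176 -0.214   0.0945] 0.028048985311778435 -90.05840389053535
[ 0.5176 -0.242   0.0945] 0.028889512839427943 -175.71247265892308
[ 0.4888 -0.2442  0.0945] 0.029383877396753792 89.07675369873535
[ 0.4893 -0.2148  0.0945] 0.028375897339156304 1.673596692774126
centre [320.9375 234.875 ] [ 0.5033 -0.2287  0.0945]
tri3 (array([ 0.5029, -0.2286,  0.0896]), [np.float64(1.8260633293938417), np.float64(2.1007774316853243), np.float64(0.5141434766564332)])
tri T W (array([ 0.5028, -0.2294,  0.0923]), [np.float64(0.6619359927966719), np.float64(0.6619359927966699)]) SW (array([ 0.5022, -0.2277,  0.0886]), [np.float64(1.1607274396367293), np.float64(1.160727439636657)])
ball3 (array([0.5266, 0.0089, 0.0357]), [np.float64(1.453569218881391), np.float64(1.0324359574957482), np.float64(1.1666867104514376)]) TW (array([0.5262, 0.0071, 0.0398]), [np.float64(0.24975450683595832), np.float64(0.24975450683583342)]) SW (array([0.5258, 0.0104, 0.0344]), [np.float64(0.41947724119673285), np.float64(0.4194772411967828)])
T [0.5266 0.0074 0.036 ]
S [0.5282 0.0093 0.036 ]
W [0.5259 0.0098 0.036 ]
heading now 3.4165173386587004
```

Emit:
step_arm(deltas=[[0,0,0,-0.5,1,15,87],[0,0,0,-0.5,1,40,87],[0,0,0,-0.5,1,70,87],[0,0,0,-0.5,1,100,87],[0,0,0,-0.5,1,125,87],[0,0,0,-0.5,1,145,87],[0,0,0,-0.5,1,156,87],[0,0,0,-0.5,1,160,87]])

```text
time: 2.2
position: [0.5024, -0.23, 0.0596]
tool_rot: [-3.14, -0.087, 0.002]
ft_force: [-0.2, -0.4, 0.1]
grip_width: 1.003
```

```bash
python3 - <<'E'
from look import *
s=ctrl.get_state();snap('wrist','w2');snap('scene','s2');print(s['position'],s['tool_rot'],s['time'],abs(s['qd']).max(),s['ft_force'])
E
```

```text
[ 0.5023991  -0.23003641  0.05957039] [-3.14015376e+00 -8.65475958e-02  2.32973493e-03] 2.2 0.058532262192960524 [-0.1971886  -0.4327704   0.08561187]
```

View pics/w2.png

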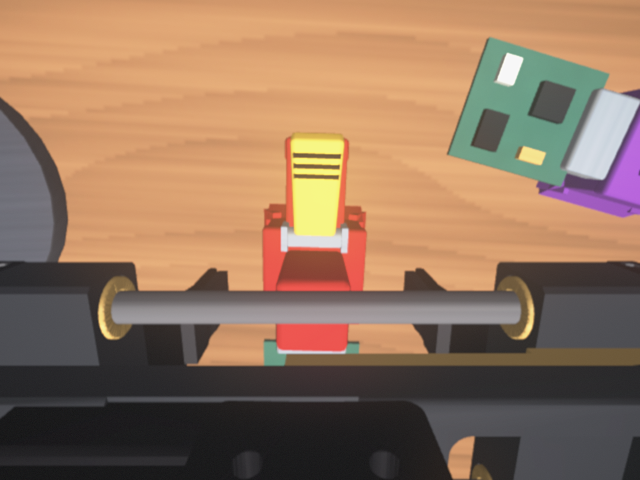

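View pics/s2.png

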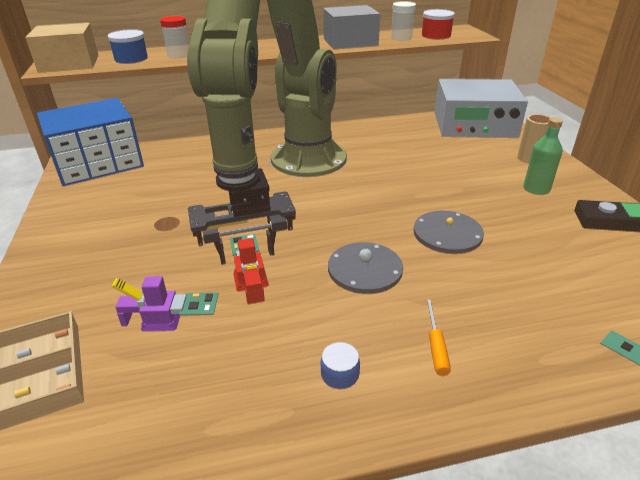

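```bash
python3 - <<'E'
from geo import *
np.set_printoptions(precision=4,suppress=True)
W=optics.get_calibration('wrist');S=optics.get_calibration('scene')
for p in [(278,282),(349,282),(349,351),(277,348)]:print(plane(W,p,.0945),plane(W,p,.091))
print(state()['position'],proj(S,[.502,-.23+.058,.058]),proj(S,[.502,-.23-.058,.058]))
E
```

```text
[ 0.5182 -0.2138  0.0945] [ 0.5168 -0.2135  0.091 ]
[ 0.5197 -0.2416  0.0945] [ 0.5184 -0.242   0.091 ]
[ 0.4896 -0.244   0.0945] [ 0.4874 -0.2445  0.091 ]
[ 0.4893 -0.2142  0.0945] [ 0.4871 -0.2139  0.091 ]
[ 0.5032 -0.2297  0.0604] [274.9682 251.7473] [216.3857 260.457 ]
```

Emit:
step_arm(deltas=[[0,0,0,0,-1,2,87],[0,0,0,0.5,-1,3,60],[0,0,0,0.5,-1,3,20],[0,0,0,0.5,-1,3,20],[0,0,0,0.5,-1,3,20],[0,0,0,0.5,-1,3,20],[0,0,0,0.5,-1,3,20],[0,0,0,0.5,-1,3,20]], newtons=35)

```text
time: 3.3
position: [0.5039, -0.2283, 0.0575]
tool_rot: [3.14, 0.089, 0.0]
ft_force: [-0.0, 0.5, -0.2]
grip_width: 0.345
```

Emit:
step_arm(deltas=[[0,0,0,0,0,-5,20],[0,0,0,0,0,-15,20],[0,0,0,0,0,-28,20],[0,0,0,0,0,-42,20],[0,0,0,0,0,-56,20],[0,0,0,0,0,-67,20],[0,0,0,0,0,-73,20],[0,0,0,0,0,-75,20]])

```text
time: 4.3
position: [0.504, -0.2282, 0.1329]
tool_rot: [3.14, 0.089, 0.0]
ft_force: [0.0, 0.5, -5.9]
grip_width: 0.342
```

```bash
python3 - <<'E'
from look import *
import pickle
s=ctrl.get_state();c=optics.get_calibration('wrist');snap('wrist','w3');pickle.dump((s,c),open('w3.pkl','wb'));snap('scene','s3');print(s['position'],s['tool_rot'],s['time'],abs(s['qd']).max(),s['ft_force'],s['torque'],s['grip_width'])
E
```

```text
[ 0.50396576 -0.22824267  0.13289086] [3.14005314e+00 8.87365482e-02 4.24520729e-04] 4.3 0.02692389327040577 [ 0.04771112  0.54632531 -5.91325263] [ 0.02035528  0.08761444 -0.01120019] 0.3416253486973937
```

View pics/w3.png

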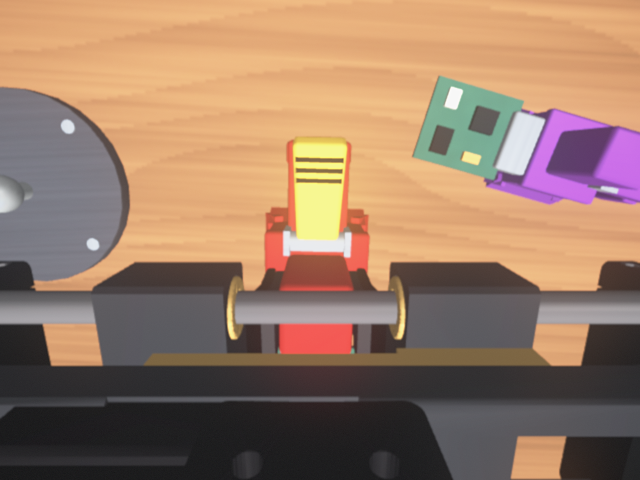

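View pics/s3.png

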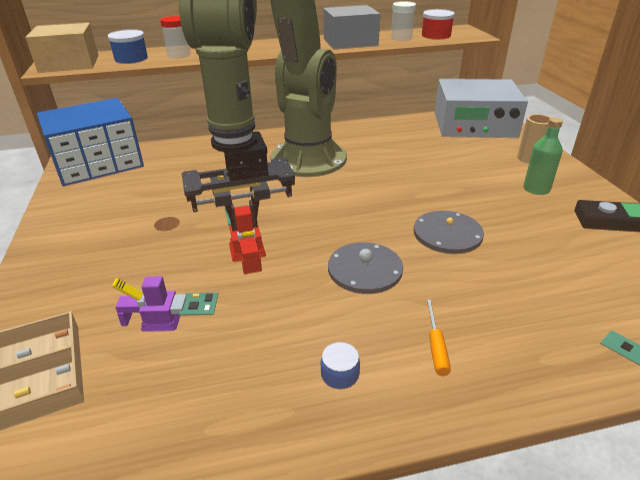

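The holder is held upright (wrist force 5.9 N down, opening 30 mm). I'll go about halfway, for a closer view of the ball.

Emit:
step_arm(deltas=[[0,0,0,2,-8,0,20],[0,0,0,6,-25,0,20],[0,0,0,11,-47,0,20],[0,0,0,17,-72,0,20],[0,0,0,23,-96,0,20],[0,0,0,27,-115,0,20],[0,0,0,30,-124,0,20],[0,0,0,30,-126,0,20]])

```text
time: 5.4
position: [0.5269, -0.1002, 0.1325]
tool_rot: [3.14, 0.09, -0.0]
ft_force: [-0.4, -1.1, -5.9]
grip_width: 0.344
```

```bash
python3 - <<'E'
from look import *
import pickle
s=ctrl.get_state();c=optics.get_calibration('wrist');snap('wrist','w4');pickle.dump((s,c),open('w4.pkl','wb'));print(s['position'],s['tool_rot'],s['time'],abs(s['qd']).max(),s['ft_force'])
E
```

```text
[ 0.52687806 -0.10023983  0.13252835] [ 3.13999507e+00  9.02770028e-02 -6.40397611e-06] 5.4 0.02235036393707575 [-0.39440905 -1.0971362  -5.86978322]
```

View pics/w4.png

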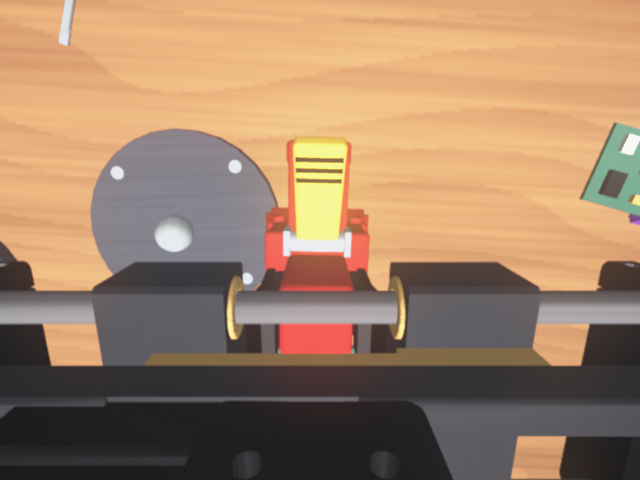

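Steel ball now clear at about (174,233) in the wrist view; the holder still hangs as before.

```bash
python3 - <<'E'
from geo import *
import pickle
np.set_printoptions(precision=4,suppress=True)
s1,W1=pickle.load(open('w1.pkl','rb'));s,W=pickle.load(open('w4.pkl','rb'))
T=optics.get_calibration('top');S=optics.get_calibration('scene')
a=cv2.imread('pics/w4.png')
g=a.min(2);m=np.zeros_like(g);m[205:262,145:205]=(np.abs(g.astype(int)-118)>9)[205:262,145:205]*255
m=cv2.morphologyEx(m,cv2.MORPH_OPEN,np.ones((3,3)))
c=max(cv2.findContours(m,0,2)[0],key=cv2.contourArea);print(cv2.minEnclosingCircle(c),cv2.boundingRect(c))
b=cv2.minEnclosingCircle(c)[0]
for n,C,p in (('T',T,(283.2,240)),('S',S,(365.2,254.8)),('W1',W1,(81.3,185.5)),('W4',W,b)):print(n,plane(C,p,.036))
print(tri([ray(T,(283.2,240)),ray(S,(365.2,254.8)),ray(W1,(81.3,185.5)),ray(W,b)]))
tgt=plane(W,b,.036); print('tool delta',delta(Ro.from_rotvec(s['tool_rot']).as_matrix(),[*tgt[:2],s['position'][2]],s))
E
grep -c . geo.py
```

```text
((174.5, 232.5), 40.32999038696289) (145, 205, 60, 56)
T [0.5266 0.0074 0.036 ]
S [0.5282 0.0093 0.036 ]
W1 [0.5259 0.0098 0.036 ]
W4 [0.5271 0.0081 0.036 ]
(array([0.5267, 0.0087, 0.0356]), [np.float64(1.3080729235624795), np.float64(1.0565598858890348), np.float64(1.3409894137744478), np.float64(0.48486188450930273)])
tool delta (array([0., 0., 0.]), array([   6.4066, -108.1564,   -0.0325]))
28
```

Emit:
step_arm(deltas=[[0,0,0,0.5,-7,0,20],[0,0,0,1,-22,0,20],[0,0,0,2,-42,0,20],[0,0,0,3.5,-63,0,20],[0,0,0,4.5,-84,0,20],[0,0,0,5.5,-100,0,20],[0,0,0,6,-107.5,0,20],[0,0,0,6,-108.8,0,20]])

```text
time: 6.45
position: [0.5266, 0.0085, 0.1325]
tool_rot: [3.14, 0.09, 0.0]
ft_force: [0.2, -0.2, -4.9]
grip_width: 0.344
```

```bash
python3 - <<'E'
from look import *
from geo import proj
s=ctrl.get_state();snap('scene','s5');snap('top','t5');print(s['position'],s['tool_rot'],s['time'],s['ft_force'])
im=cv2.imread('pics/s5.png');cv2.imwrite('pics/s5c.png',cv2.resize(im[170:310,290:440],None,fx=4,fy=4,interpolation=2))
E
```

```text
[0.52658927 0.00847826 0.13254475] [3.13999200e+00 8.95683570e-02 4.39778542e-05] 6.45 [ 0.21614375 -0.21705225 -4.91790625]
```

View pics/s5c.png

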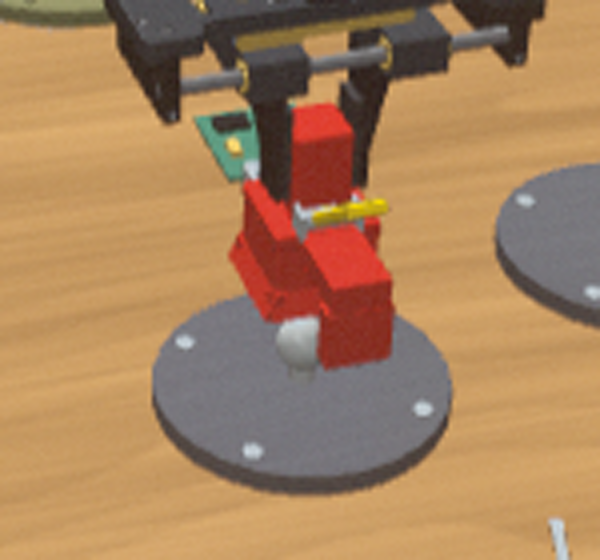

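The holder is upright over the large steel ball, which shows at about (365,256) below the body. I'll lower it in stages.

Emit:
step_arm(deltas=[[0,0,0,0,0,3,20],[0,0,0,0,0,8,20],[0,0,0,0,0,14,20],[0,0,0,0,0,20,20],[0,0,0,0,0,26,20],[0,0,0,0,0,31,20],[0,0,0,0,0,34,20],[0,0,0,0,0,35,20]])

```text
time: 7.55
position: [0.5265, 0.0083, 0.0973]
tool_rot: [3.14, 0.089, -0.0]
ft_force: [-0.2, 0.5, -5.2]
grip_width: 0.343
```

```bash
python3 - <<'E'
from look import *
s=ctrl.get_state();print(s['position'],s['ft_force'],s['torque'])
E
```

```text
[0.52650503 0.00827342 0.09732734] [-0.15074099  0.47096806 -5.22422701] [-0.01513284  0.05906174  0.03822958]
```

Emit:
step_arm(deltas=[[0,0,0,0,0,3,20],[0,0,0,0,0,6,20],[0,0,0,0,0,9,20],[0,0,0,0,0,12,20],[0,0,0,0,0,15,20],[0,0,0,0,0,18,20],[0,0,0,0,0,20,20],[0,0,0,0,0,21,20]])

```text
time: 8.55
position: [0.5265, 0.0083, 0.0764]
tool_rot: [3.14, 0.089, -0.0]
ft_force: [-0.9, 0.5, -5.2]
grip_width: 0.342
```

```bash
python3 - <<'E'
from look import *
s=ctrl.get_state();print(s['position'],s['ft_force'],s['torque'],s['time'])
E
```

```text
[0.52653803 0.00828455 0.07637655] [-0.94918315  0.49985084 -5.16590918] [ 0.01527592  0.08365127 -0.00986398] 8.55
```

Emit:
step_arm(deltas=[[0,0,0,0,0,1,20],[0,0,0,0,0,2,20],[0,0,0,0,0,3,20],[0,0,0,0,0,3.5,20],[0,0,0,0,0,4,20],[0,0,0,0,0,4.4,20],[0,0,0,0,0,4.7,20],[0,0,0,0,0,5,20]])

```text
time: 9.55
position: [0.5265, 0.0082, 0.0716]
tool_rot: [3.14, 0.089, -0.0]
ft_force: [-0.5, -0.1, -3.1]
grip_width: 0.349
```

```bash
python3 - <<'E'
from look import *
s=ctrl.get_state();snap('scene','s6');print(s['position'],s['ft_force'],s['torque'],s['time'])
im=cv2.imread('pics/s6.png');cv2.imwrite('pics/s6c.png',cv2.resize(im[190:310,290:440],None,fx=4,fy=4,interpolation=2))
E
```

```text
[0.52653756 0.00824636 0.07162717] [-0.46774581 -0.09977635 -3.13535299] [0.01611359 0.22089434 0.02632466] 9.55
```

View pics/s6c.png

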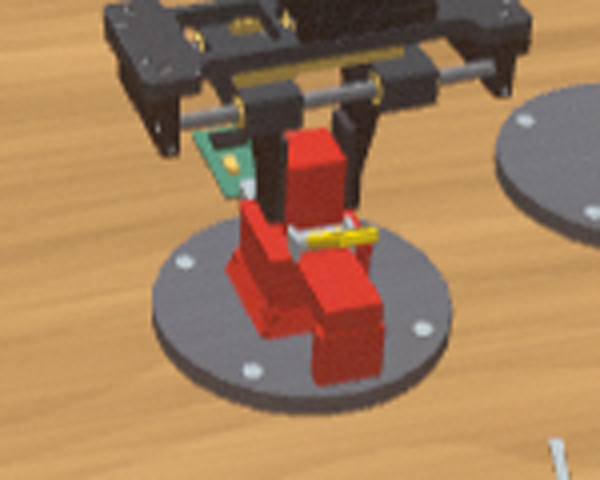

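First contact at z 0.0716 as predicted (load fell from 5.2 to 3.1 N). I'll lower slightly more until it carries the weight.

Emit:
step_arm(deltas=[[0,0,0,0,0,0.2,20],[0,0,0,0,0,0.4,20],[0,0,0,0,0,0.6,20],[0,0,0,0,0,0.8,20],[0,0,0,0,0,1,20],[0,0,0,0,0,1.2,20],[0,0,0,0,0,1.2,20],[0,0,0,0,0,1.2,20]])

```text
time: 10.6
position: [0.5265, 0.0082, 0.0715]
tool_rot: [3.14, 0.089, -0.0]
ft_force: [-6.4, -0.9, 8.6]
grip_width: 0.345
```

```bash
python3 - <<'E'
from look import *
s=ctrl.get_state();print(s['position'],s['ft_force'],s['torque'],s['time'])
E
```

```text
[0.52650606 0.00820907 0.07149121] [-6.4193074  -0.90461841  8.61983912] [0.04017136 1.39010556 0.0344493 ] 10.6
```

It's seated: z has stalled at 0.0715 with an upward push of 8.6 N. I'll ease the press off a little, then open.

Emit:
step_arm(deltas=[[0,0,0,0,0,-0.4,20],[0,0,0,0,0,-0.7,20],[0,0,0,0,0,-0.7,33],[0,0,0,0,0,-0.7,40],[0,0,0,0,0,-0.7,55],[0,0,0,0,0,-0.7,75],[0,0,0,0,0,-0.7,75],[0,0,0,0,0,-0.7,75]])

```text
time: 11.6
position: [0.5266, 0.0083, 0.071]
tool_rot: [3.14, 0.089, 0.0]
ft_force: [0.5, -0.0, 0.6]
grip_width: 0.812
```

```bash
python3 - <<'E'
from look import *
s=ctrl.get_state();snap('wrist','w7');snap('scene','s7');print(s['position'],s['ft_force'],s['torque'],s['time'],s['grip_width'])
im=cv2.imread('pics/s7.png');cv2.imwrite('pics/s7c.png',cv2.resize(im[190:310,290:440],None,fx=4,fy=4,interpolation=2))
E
```

```text
[0.52663815 0.00825676 0.0710335 ] [ 0.50166344 -0.04463172  0.62863221] [-0.01618387  0.03087422 -0.01406802] 11.6 0.8121665897282675
```

View pics/s7c.png

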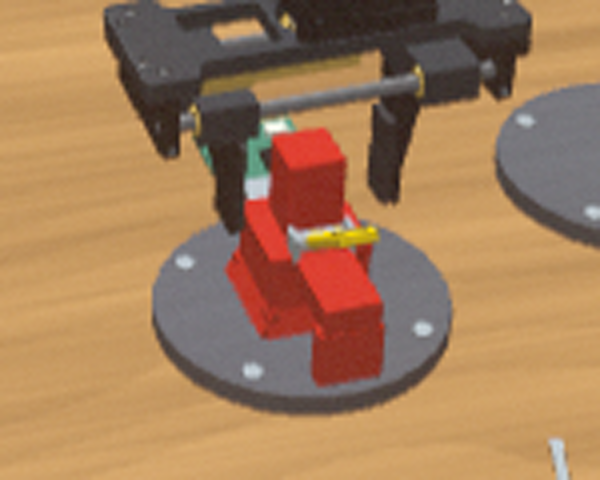

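View pics/w7.png

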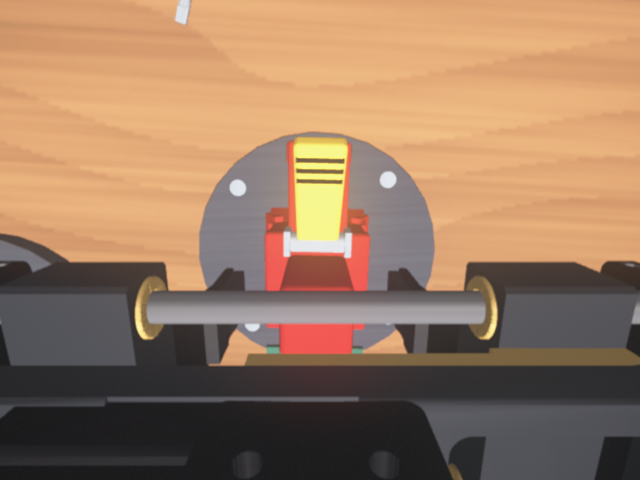

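The holder stayed put: home on the plate, upright, fingers clear, with the lever up at (320,190) in the wrist view. Now I'll rise, close the fingers and shift over the lever.

Emit:
step_arm(deltas=[[0,0,0,0,0,-8,75],[0,0,0,0,0,-26,75],[0,0,0,0,0,-48,75],[0,0,0,0,0,-68,75],[0,0,0,10,0,-80,40],[0,0,0,30,0,-82,0],[0,0,0,50,0,-82,0],[0,0,0,59,0,-82,0]])

```text
time: 12.7
position: [0.5868, 0.0117, 0.1533]
tool_rot: [-3.14, -0.089, -0.001]
ft_force: [0.2, 0.6, -0.3]
grip_width: 0.495
```

Emit:
step_arm(deltas=[[0,0,0,0,0,0,0],[0,0,0,0,0,0,0],[0,0,0,0,0,0,0],[0,0,0,0,0,0,0],[0,0,0,0,0,3,0],[0,0,0,0,0,8,0],[0,0,0,0,0,12,0],[0,0,0,0,0,14,0]])

```text
time: 13.7
position: [0.5852, 0.0116, 0.1385]
tool_rot: [-3.14, -0.089, 0.001]
ft_force: [0.2, -0.1, 0.1]
grip_width: 0.006
```

```bash
python3 - <<'E'
from look import *
from geo import *
s=ctrl.get_state();snap('wrist','w8');snap('scene','s8');snap('top','t8');print(s['position'],s['ft_force'],s['torque'],s['time'],s['grip_width'])
im=cv2.imread('pics/s8.png');a=cv2.resize(im[190:310,290:440],None,fx=3,fy=3,interpolation=2)
im=cv2.imread('pics/t8.png');b=cv2.resize(im[180:300,230:345],None,fx=3,fy=3,interpolation=2)
cv2.imwrite('pics/c8.png',np.hstack([a,b]))
T=optics.get_calibration('top');S=optics.get_calibration('scene')
print(proj(T,s['position']),proj(S,s['position']))
E
```

```text
[0.58523192 0.01158494 0.13848623] [ 0.21996817 -0.11229559  0.09367613] [0.05675529 0.06327518 0.0116193 ] 13.7 0.006114813448986489
[276.7693843  198.19922276] [378.10781428 229.05608403]
```

View pics/c8.png

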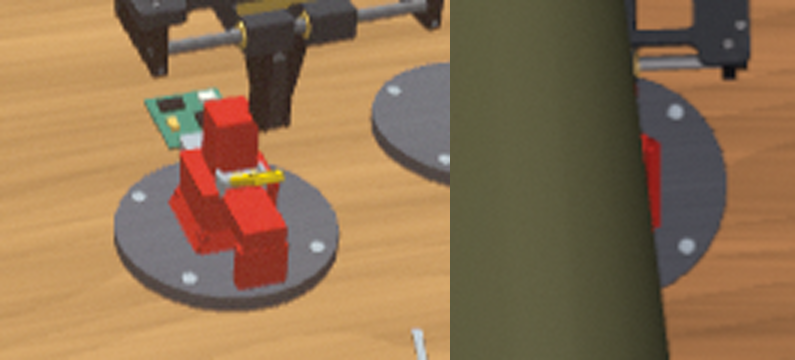

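View pics/w8.png

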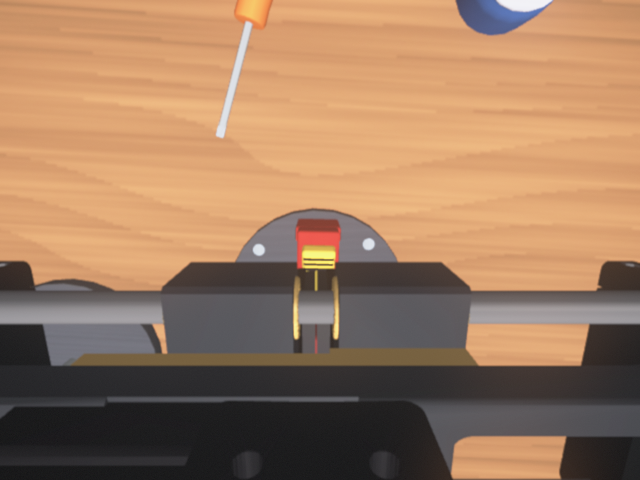

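Fingers are shut and lined up with the lever (wrist col ≈318, tip 59 mm ahead of head_grip). Pressing down.

Emit:
step_arm(deltas=[[0,0,0,0,0,5,0],[0,0,0,0,0,12,0],[0,0,0,0,0,19,0],[0,0,0,0,0,26,0],[0,0,0,0,0,33,0],[0,0,0,0,0,40,0],[0,0,0,0,0,46,0],[0,0,0,0,0,50,0]])

```text
time: 14.85
position: [0.5855, 0.0116, 0.0887]
tool_rot: [3.14, 0.089, -0.0]
ft_force: [1.4, 0.1, 1.9]
grip_width: 0.006
```

Emit:
step_arm(deltas=[[0,0,0,0,0,3,0],[0,0,0,0,0,6,0],[0,0,0,0,0,9,0],[0,0,0,0,0,11,0],[0,0,0,0,0,13,0],[0,0,0,0,0,14,0],[0,0,0,0,0,15,0],[0,0,0,0,0,15,0]])

```text
time: 15.85
position: [0.5853, 0.0116, 0.0739]
tool_rot: [3.14, 0.089, -0.001]
ft_force: [0.8, -0.0, 1.4]
grip_width: 0.004
```

```bash
python3 - <<'E'
from look import *
s=ctrl.get_state();snap('scene','s9');print(s['position'],s['ft_force'],s['torque'],s['time'])
im=cv2.imread('pics/s9.png');cv2.imwrite('pics/c9.png',cv2.resize(im[190:310,290:440],None,fx=4,fy=4,interpolation=2))
E
```

```text
[0.58533808 0.01157578 0.07391916] [ 0.81043554 -0.01985647  1.36180764] [-0.01248779 -0.18392317 -0.06103061] 15.85
```

View pics/c9.png

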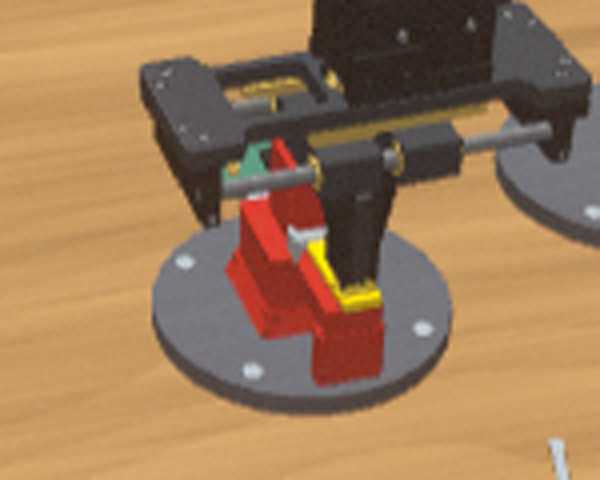

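The lever is nearly level and the force is still only 1.4 N. I'll continue to the stop.

Emit:
step_arm(deltas=[[0,0,0,0,0,0.6,0],[0,0,0,0,0,1.2,0],[0,0,0,0,0,1.8,0],[0,0,0,0,0,2.2,0],[0,0,0,0,0,2.6,0],[0,0,0,0,0,3,0],[0,0,0,0,0,3.2,0],[0,0,0,0,0,3.2,0]])

```text
time: 16.9
position: [0.5856, 0.0116, 0.0717]
tool_rot: [3.14, 0.089, 0.0]
ft_force: [-1.2, -0.0, 6.7]
grip_width: 0.005
```

Emit:
step_arm(deltas=[[0,0,0,0,0,0.3,0],[0,0,0,0,0,0.6,0],[0,0,0,0,0,0.9,0],[0,0,0,0,0,1,0],[0,0,0,0,0,1,0],[0,0,0,0,0,1,0],[0,0,0,0,0,1,0],[0,0,0,0,0,1,0]])

```text
time: 17.9
position: [0.5857, 0.0116, 0.0716]
tool_rot: [3.14, 0.089, 0.001]
ft_force: [-4.0, -0.7, 12.6]
grip_width: 0.006
```

Firm stop: 12.6 N with no further travel, at the expected height of 0.0716. Now I'll back off straight up and clear the view.

Emit:
step_arm(deltas=[[0,0,0,0,0,-2,0],[0,0,0,0,0,-8,0],[0,0,0,0,0,-20,0],[0,0,0,0,0,-40,0],[0,0,0,0,0,-65,0],[0,0,0,0,0,-90,0],[0,0,0,0,0,-110,0],[0,0,0,0,0,-120,0]])

```text
time: 18.9
position: [0.5861, 0.0117, 0.1918]
tool_rot: [3.14, 0.089, 0.004]
ft_force: [-0.5, -0.4, -0.3]
grip_width: 0.004
```

Emit:
step_arm(deltas=[[0,0,0,-8,0,0,0],[0,0,0,-25,0,0,0],[0,0,0,-45,0,0,0],[0,0,0,-65,0,0,0],[0,0,0,-82,0,0,0],[0,0,0,-94,0,0,0],[0,0,0,-100,0,0,0],[0,0,0,-100,0,0,0]])

```text
time: 19.9
position: [0.4855, 0.0059, 0.1897]
tool_rot: [3.14, 0.089, -0.0]
ft_force: [0.2, -0.2, -0.2]
grip_width: 0.006
```

```bash
python3 - <<'E'
from look import *
import numpy as np
s=ctrl.get_state();snap('wrist','w10');snap('scene','s10');print(s['position'],s['ft_force'],s['time'])
im=cv2.imread('pics/s10.png');a=cv2.resize(im[190:310,290:440],None,fx=3,fy=3,interpolation=2)
im=cv2.imread('pics/w10.png');b=cv2.resize(im[140:290,240:400],None,fx=2.4,fy=2.4,interpolation=2)
cv2.imwrite('pics/c10.png',np.hstack([a[:360],b[:360,:345]]))
E
```

```text
[0.48546472 0.00588933 0.18973306] [ 0.1689414  -0.16054797 -0.22715407] 19.9
```

View pics/c10.png

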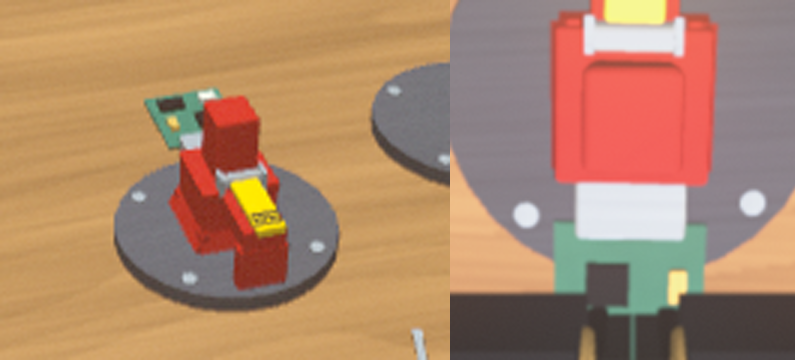

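The picture shows the holder upright on the plate and the lever level over the tail. One numeric check of height and position before handing in.

```bash
python3 - <<'E'
from look import *
from geo import *
np.set_printoptions(precision=4,suppress=True)
W=optics.get_calibration('wrist');S=optics.get_calibration('scene')
print('grip top (expect .5267 .0087 .1085)',tri([ray(S,(366.8,227.5)),ray(W,(316.7,189))]))
# ribbed pad, level: expected point projected vs seen
a=np.radians(3.2)
for h,z in ((0,.0715),(.75,.068+.0348)):
  r=.069 if h==0 else .024+.033
  print(h,proj(S,[.5266+r*np.cos(a),.0085+r*np.sin(a),z]))
print('ribs seen ~',(266/3+290,218/3+190))
print(ctrl.close_job())
E
```

```text
grip top (expect .5267 .0087 .1085) (array([0.5267, 0.0089, 0.1032]), [np.float64(1.0313972667575626), np.float64(1.031397266757495)])
0 [378.1697 260.9229]
0.75 [376.7605 244.1034]
ribs seen ~ (378.6666666666667, 262.6666666666667)
the job is handed in; nothing more can be done
None
```

The red holder is set down over the large steel ball with its latch pressed down, and I handed the job in at about 20 s with the arm clear. The job gives no verdict, so what follows is only from my own checks.

- **Pick and placing:** I gripped the holder across y, carried it upright and lowered it until it stopped 14 mm higher than where I picked it up. That is the plate thickness, so it was fully home. I opened the fingers only once the plate carried the weight, and it did not shift.
- **Latch:** I pressed the lever with shut fingertips to a firm stop at z = 0.0716 (expected 0.0715), with 12.6 N on it.
- **Final position:** the grip block measures (0.5267, 0.0089), within about 1 mm of the ball. The ribbed pad shows at scene pixel (379,263), against an expected (378,261) for level and (377,244) for raised.
- **What disagreed:** the camera put the grip top at z = 0.103, not 0.1085. The same estimate read about 5 mm low before the pick, so I took it as camera bias and trusted the contact height.
- **Also noted:** about 6 N of sideways force appeared while seating and was gone after release. The four ball sightings differed by up to about 2.5 mm, and one ball mask in a wrist picture failed, so I read that centre by eye.

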